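# Hang the tube carrier behind the drop flap

## Robot

A 7-joint arm with a two-finger parallel gripper is mounted at the origin on the work surface. World frame = base frame: x ahead of the robot, y to its left, z up, the work surface at z = 0. Lengths are in m, angles in rad, forces in N, time in s.
With the tool pointing down it reaches from about 0.35 to 0.9 m from the base axis. Payload 8.1 kg.
Tool frame: the origin (TCP) lies on the centre line of the jaws, within the pads' length; the fingertips stand 17 mm ahead of it and the grasp point (between the pads) lies 2 mm behind it; z points along the fingers, y is the direction in which the jaws open and shut (so a half turn about z gives the same grasp; the last joint's range is limited). The gripper opens to 92 mm and grips with 3 to 60 N. Pads are 19 mm wide; open, the fingers measure 130 mm over their backs; the gripper's body (75 mm by 190 mm) begins 47 mm behind the grasp point.
Start: joints at [-0.103, 0.434, 0.025, 1.573, -0.012, 1.134, -0.075], TCP at [0.625, -0, 0.244] pointing down, gripper open.
Joint ranges: [-2.62, 2.62], [-0.44, 2.09], [-1.27, 1.32], [0.08, 2.57], [-1.32, 4.46], [0.12, 2], [-2.74, 2.74]. Speed limits (rad/s): [2.22, 2.22, 3.01, 3.01, 3.14, 3.14, 3.14].

## Interface

Orientations are given as a rotation vector (axis times angle).
In Python, from cell import arm, imaging, job gives the robot as it stands.
- The arm moves only by the tool jog_arm, never from a script. Its argument "moves" is a list of rows, each an object with "fingers": the closure, from -1 (fully open) to 1 (shut); "xyz": the shift along the tool's x, y, z in cm, a list of three; "angular": the turn, a rotation vector about the tool's x, y, z in rad, a list of three. In form: [{"fingers": fingers, "xyz": [dx, dy, dz], "angular": [ax, ay, az]}, ...]. A call has 1 to 12 rows; each row is the pose to reach, as a shift and turn from the pose commanded when the call began, along the tool's axes at that moment; what a row does not reach only later rows make up. A row lasts 1/8 s, in which the tool goes at most 62.5 mm and 10.7 degrees, less where a joint would pass 70% of its speed; a pose out of reach is approached as far as the arm can. A call with a gripper value outside its range is refused whole. The fingers move at their own pace and stop on an object; "grip_force" is the grip in N (left out, the last holds). Time passes only in rows, so rows that repeat a pose let the fingers close. It gives the time, the measured TCP pose, the force and the opening at its end, in the units of the state.
- arm.observe(): the state, without advancing time (a new reading comes with each control period).
- imaging.get_image(name): name is "scene" or "side" or "wrist"; returns the picture (420x560x3 uint8, red, green, blue); there is no depth.
- imaging.camera_params(name): a dict with "fx", "fy", "cx", "cy" (pixels), "rvec" (rotation vector, rad) and "tvec" (3), from world to camera coordinates, as OpenCV has them; the wrist camera has in their place "hand_eye" (4x4, takes a point from camera to tool coordinates, whose origin is the TCP and whose axes are the flange's). Camera axes: x right, y down, z forward; pixel columns grow to the right and rows downward; lengths in m; the calibration is good to about 2 mm. A picture is of the moment at which its call begins: read the wrist's pose just before it. camera_params takes no time and is no camera call.
- job.sign_off(): hands the job in, once; it reports no verdict.
The state is a dict: "clock": time; "joints": joint angles; "dq": joint speeds; "joint_efforts": joint torques, N m; "position": TCP position; "ee_rot": TCP orientation; "force": force on the tool from outside, world axes, zero at the start; "ft_torque": the same for the moment, N m; "width": opening from 0.0 (shut) to 1.0 (fully open).
Only numpy, scipy, OpenCV 4.12 (cv2) and the standard library are available. Lean on these libraries where they do the work, as an engineer would, in place of code of your own. Each camera call takes 0.05 s, during which the arm holds its last target. There are 200 camera calls.

## Task

Hang the tube carrier with the window-like eye on the drain stand whose peg has the drop flap: slide the eye along the peg so that it swings the flap up, go on until it is past and the flap has fallen shut again behind it, then rest the eye on the peg and let go. Leave the other carrier, which has no eye, standing where it is.

Things in the scene. Friction and masses are not known exactly. Their poses are not given: they have to be found in the camera images.
- carrier_eye (a point): Centre of the eye of the carrier to hang, 81 mm above its underside. The eye is a window through an upright alloy plate (8 mm thick in x, 62 wide in y); it is 46 mm wide in y, 42 high, roof a shallow V, 14 mm deep in x. On top is a black tab to hold: 24 mm in y, 14 in x, from 31 to 69 mm above this point; grip its upper half, fingers closing along y. x runs through the eye (either side may go first), z up.
- spare_mid (a point): The other carrier, to be left alone: same but its plate is solid, no eye. Point 81 mm above its underside. Both carriers: 150 mm tall, 0.15 to 0.3 kg, upright on a white foot block 50 x 80 x 24 mm (x, y, z) with four capped tubes at the corners, caps to 46 mm high, a lane 42 mm wide free between them.
- peg_seat (a point): Where the eye hangs on the flap stand's fixed peg (the other stand's peg is bare). On the axis of a level rod, 10 mm diameter, 165 mm up. x points along it from free end (x -70 mm) to post (face at x +48, 26 wide, top 30 above axis), z up. A hung eye's centre is 16 mm below this axis; slide it in 3 to 12 mm below, level, to x = 0. Drip tray below: 110 mm wide, x -91 to +85, 14 high.
- flap (a joint): Angle (rad) of the drop flap, a 20 g steel plate 22 mm wide, 42 long, hanging from a hinge 9 mm below the peg's axis at x = -62 mm of the seat frame. 0: straight down (shut); grows to 1.4 as its lower end swings in and up towards the post; cannot swing outwards. The sill of an eye sliding in pushes it up; it falls shut by gravity once the eye's centre is beyond x = -15 mm.

How it is judged:
By the outcome, as a careful person would: the job done as asked, in the order asked, and still so for the second after the job is handed in, with the robot touching nothing.
It also fails if it takes over 42 s, if anything falls off the work surface, if the arm or the gripper's body presses on something with over 40 N, if the wrist force passes 120 N, or if a joint passes its speed limit or range.

## Working session

There is one attempt and no reset: what is moved stays moved. The work goes in short steps, Python scripts to look and compute and a tool call to move; the robot and the scene stay as the last step left them, time stands still between calls to the robot, and variables do not carry over. Pictures are saved under pics/ and viewed, about 8 in all and at most 12, crops included, and the job is handed in when it is done.

Besides the shell and the picture viewer there is one more tool, called after "Emit:" as name(argument=value, ...), one argument or row to a line, values as JSON. jog_arm: Moves the arm, as the interface text tells. Its arguments: {"type":"object","properties":{"moves":{"type":"array"},"grip_force":{"type":"number"}},"required":["moves"]}

```bash
mkdir -p pics; python3 - <<'E'
from cell import arm, imaging
import cv2, numpy as np
s=arm.observe(); print(s)
for n in("scene","side"):
    cv2.imwrite(f"pics/{n}0.png",imaging.get_image(n)[:,:,::-1])
for n in("scene","side","wrist"): print(n,imaging.camera_params(n))
a=cv2.imread("pics/scene0.png");b=cv2.imread("pics/side0.png")
E
```

```text
{'clock': 0.0, 'joints': array([-0.10260071,  0.43519088,  0.02497392,  1.57408042, -0.01161782,
        1.13397968, -0.07511372]), 'dq': array([-4.41307061e-05, -4.01320800e-04, -1.57413568e-03, -9.58936773e-05,
        1.53728611e-03,  4.99838995e-04,  8.04170182e-04]), 'joint_efforts': array([ 3.89017032e-04, -6.67853522e+01,  9.84863900e-01, -3.14464223e+01,
       -6.05165795e-02,  4.27553023e-02,  1.12382318e-04]), 'position': array([ 6.24529783e-01, -4.81236260e-05,  2.42971344e-01]), 'ee_rot': array([-2.22084892e+00, -2.22064672e+00,  1.80984498e-03]), 'force': array([-0.24777112, -0.07537186, -0.67143434]), 'ft_torque': array([ 0.0054538 ,  0.05949398, -0.00573331]), 'width': 0.9985465745408975}
scene {'fx': 522.9419666172162, 'fy': 522.9419666172162, 'cx': 280.28840327797155, 'cy': 207.0870548217902, 'rvec': array([ 1.99866064,  1.06585054, -0.5152725 ]), 'tvec': array([-0.3134472 , -0.15250827,  1.48216704])}
side {'fx': 462.4403555325001, 'fy': 462.4403555325001, 'cx': 276.947549165336, 'cy': 212.08202664742035, 'rvec': array([ 0.75648551, -2.57324752,  1.17056496]), 'tvec': array([0.43320266, 0.33580114, 0.81529283])}
wrist {'fx': 290.7081986403119, 'fy': 290.7081986403119, 'cx': 273.3365802641567, 'cy': 208.91595217920639, 'hand_eye': array([[-1.93888358e-04, -9.52284809e-01, -3.05210755e-01,
         8.17341362e-02],
       [ 9.99999980e-01, -1.96778315e-04, -2.12946412e-05,
        -8.07678851e-04],
       [-3.97802948e-05, -3.05210753e-01,  9.52284829e-01,
        -1.40719578e-01],
       [ 0.00000000e+00,  0.00000000e+00,  0.00000000e+00,
         1.00000000e+00]])}
```

View pics/scene0.png

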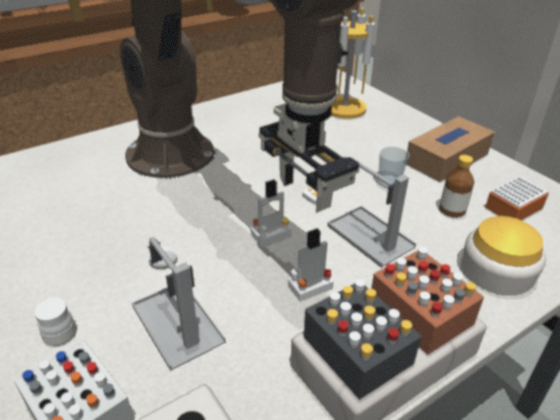

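View pics/side0.png

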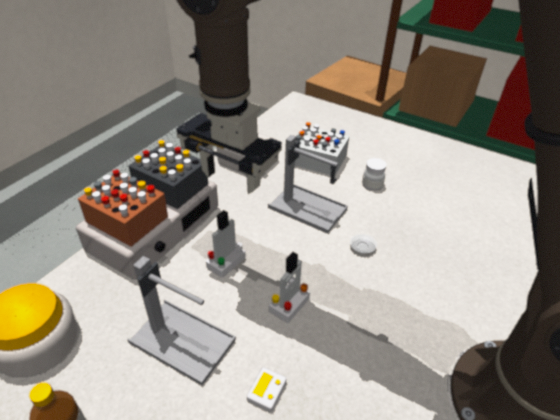

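Scene: the eye carrier may be the one at (270,215) or (313,265). The flap stand is at (175,310) in the scene view and (305,185) in the side view. I'll take enlarged crops next.

```bash
python3 - <<'E'
import cv2, numpy as np
def crop(im,x,y,w,h,k):
    c=cv2.resize(im[y:y+h,x:x+w],None,fx=k,fy=k,interpolation=cv2.INTER_CUBIC)
    for u in range(-(-x//10)*10,x+w,10):
        cv2.line(c,((u-x)*k,0),((u-x)*k,12 if u%50==0 else 6),(0,0,255),1)
        if u%20==0: cv2.putText(c,str(u),((u-x)*k-10,22),0,.35,(0,0,255),1)
    for v in range(-(-y//10)*10,y+h,10):
        cv2.line(c,(0,(v-y)*k),(6,(v-y)*k),(0,0,255),1)
        if v%20==0: cv2.putText(c,str(v),(8,(v-y)*k+4),0,.35,(0,0,255),1)
    return c
a=cv2.imread("pics/scene0.png");b=cv2.imread("pics/side0.png")
cv2.imwrite("pics/c1.png",np.hstack([crop(a,130,235,100,130,4),crop(a,245,172,98,130,4)]))
cv2.imwrite("pics/c2.png",np.hstack([crop(b,262,125,98,120,4),crop(b,200,205,118,120,4)])[:,:800*2][:, :])
E
python3 -c "
import cv2;print(cv2.imread('pics/c2.png').shape)
im=cv2.imread('pics/c2.png');cv2.imwrite('pics/c2.png',cv2.resize(im,(800,int(480*800/im.shape[1])),interpolation=cv2.INTER_AREA))"
```

```text
(480, 864, 3)
```

View pics/c1.png

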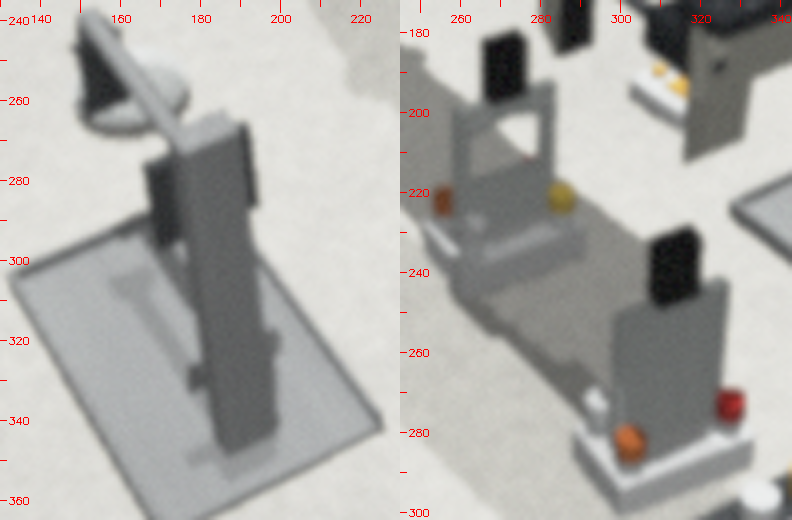

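View pics/c2.png

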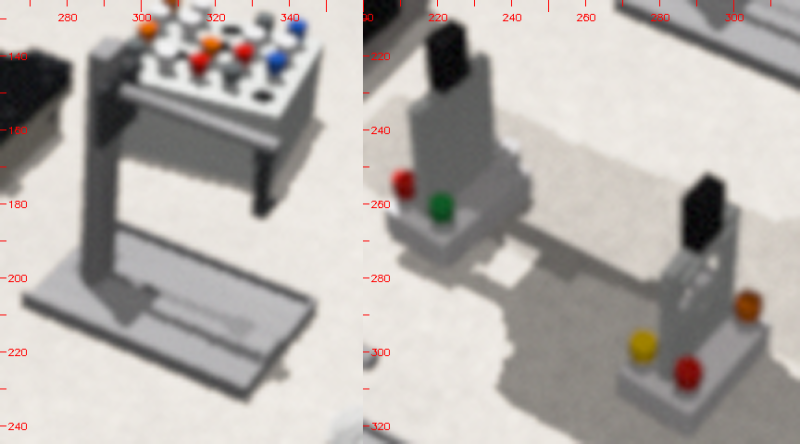

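The eye carrier is the nearer one to the robot: tab centre at scene (271,189) and side (292,262). The flap hangs from the peg tip at scene (152,241), side (336,164). I'll triangulate these.

```bash
cat > h.py <<'E'
import numpy as np, cv2
from cell import arm, imaging
from scipy.spatial.transform import Rotation as R
P={n:imaging.camera_params(n) for n in("scene","side","wrist")}
def cam(n,s=None):
    p=P[n]; K=np.array([[p["fx"],0,p["cx"]],[0,p["fy"],p["cy"]],[0,0,1]])
    if n!="wrist": Rm=cv2.Rodrigues(p["rvec"])[0]; return K,Rm,np.array(p["tvec"])
    T=np.eye(4);T[:3,:3]=R.from_rotvec(s["ee_rot"]).as_matrix();T[:3,3]=s["position"]
    M=np.linalg.inv(T@p["hand_eye"]); return K,M[:3,:3],M[:3,3]
def tri(c1,p1,c2,p2):
    A=[c[0]@np.c_[c[1],c[2]] for c in(c1,c2)]
    X=cv2.triangulatePoints(A[0],A[1],np.float64(p1),np.float64(p2)).ravel(); return X[:3]/X[3]
def ray(c,p,z):
    o=-c[1].T@c[2]; d=c[1].T@np.linalg.inv(c[0])@[p[0],p[1],1]; return o+d*(z-o[2])/d[2]
def proj(c,X):
    q=c[0]@(c[1]@np.array(X)+c[2]); return q[:2]/q[2]
E
python3 - <<'E'
from h import *
np.set_printoptions(precision=4,suppress=True)
A,B=cam("scene"),cam("side")
print("tab",tri(A,(271,189),B,(292.1,262.2)), ray(A,(271,189),.131),ray(B,(292.1,262.2),.131))
print("plate scene",ray(A,(258.3,199.5),.112),ray(A,(283.3,192.5),.112))
print("plate side",ray(B,(281,280),.112),ray(B,(301.2,260.3),.112))
print("foot scene",ray(A,(260.5,247),0),ray(A,(291,235.7),0))
print("tip",tri(A,(152.5,240.5),B,(336.2,163.6)),ray(A,(152.5,240.5),.165),ray(B,(336.2,163.6),.165))
print("root",tri(A,(174.5,270),B,(294.9,149.3)),ray(A,(174.5,270),.165),ray(B,(294.9,149.3),.165))
for p in[(132.5,305),(225.5,342),(167.5,288.7)]: print("trayA",p,ray(A,p,.014))
for p in[(268,205.2),(347,206),(328.7,230.5)]: print("trayB",p,ray(B,p,.014))
# spare tab
print("spare",ray(A,(245+(675-400)/4,172+268/4),.131),ray(B,(200+(447-363)/3.704,205+57/3.704),.131))
E
```

```text
tab [0.4564 0.0411 0.1282] [0.4606 0.0393 0.131 ] [0.4545 0.0422 0.131 ]
plate scene [0.4559 0.01   0.112 ] [0.4638 0.0695 0.112 ]
plate side [0.4571 0.0772 0.112 ] [0.4504 0.0128 0.112 ]
foot scene [ 0.48  -0.001  0.   ] [0.4854 0.0784 0.    ]
tip [ 0.5143 -0.2509  0.162 ] [ 0.5194 -0.2514  0.165 ] [ 0.512  -0.2492  0.165 ]
root [ 0.6173 -0.25    0.1679] [ 0.6096 -0.2511  0.165 ] [ 0.6214 -0.247   0.165 ]
trayA (132.5, 305) [ 0.5004 -0.3057  0.014 ]
trayA (225.5, 342) [ 0.6763 -0.2005  0.014 ]
trayA (167.5, 288.7) [ 0.4976 -0.2316  0.014 ]
trayB (268, 205.2) [ 0.6586 -0.1871  0.014 ]
trayB (347, 206) [ 0.4877 -0.2962  0.014 ]
trayB (328.7, 230.5) [ 0.4848 -0.1892  0.014 ]
spare [0.6426 0.0161 0.131 ] [0.6363 0.0207 0.131 ]
```

Emit:
jog_arm(
  moves=[
    {"fingers": -1,"xyz": [0.4,-1.7,0],"angular": [0,0,0.17]},
    {"fingers": -1,"xyz": [0.8,-3.4,0],"angular": [0,0,0.34]},
    {"fingers": -1,"xyz": [1.2,-5.1,0],"angular": [0,0,0.51]},
    {"fingers": -1,"xyz": [1.6,-6.8,0],"angular": [0,0,0.68]},
    {"fingers": -1,"xyz": [2.1,-8.5,0],"angular": [0,0,0.85]},
    {"fingers": -1,"xyz": [2.5,-10.2,0],"angular": [0,0,1.02]},
    {"fingers": -1,"xyz": [2.9,-11.9,0],"angular": [0,0,1.19]},
    {"fingers": -1,"xyz": [3.3,-13.6,0],"angular": [0,0,1.36]},
    {"fingers": -1,"xyz": [3.7,-15.3,0],"angular": [0,0,1.53]},
    {"fingers": -1,"xyz": [4.1,-16.8,0],"angular": [0,0,1.68]},
    {"fingers": -1,"xyz": [4.1,-16.8,0],"angular": [0,0,1.68]},
    {"fingers": -1,"xyz": [4.1,-16.8,0],"angular": [0,0,1.68]},
  ],
)

```text
clock: 1.6
position: [0.4575, 0.0409, 0.2438]
ee_rot: [3.137, -0.166, 0.001]
force: [0.2, -0.4, 0.4]
width: 1.001
```

```bash
python3 - <<'E'
from h import *
import pickle
s=arm.observe(); im=imaging.get_image("wrist")[:,:,::-1]
pickle.dump(s,open("s1.pkl","wb")); print(s["clock"],s["position"],R.from_rotvec(s["ee_rot"]).as_matrix().round(3),s["joints"].round(2))
cv2.imwrite("pics/w1.png",im)
E
```

```text
1.6 [0.45752236 0.04094711 0.24376236] [[ 0.994 -0.106  0.   ]
 [-0.106 -0.994 -0.   ]
 [ 0.     0.    -1.   ]] [-0.47  0.16  0.3   1.98 -0.06  1.01 -1.82]
```

View pics/w1.png

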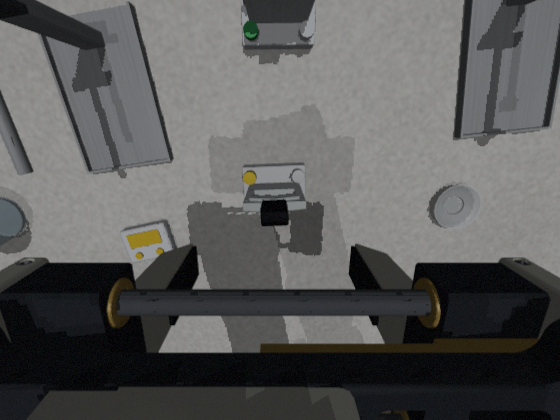

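Wrist view: tab centred near (275,213), foot front edge level at row 164 (columns 243 to 305), so the yaw is well matched.

```bash
python3 - <<'E'
from h import *
import pickle
s=pickle.load(open("s1.pkl","rb"));C=cam("wrist",s)
Rt=R.from_rotvec(s["ee_rot"]).as_matrix()
for p,z in[((275,223),.150),((275,203),.150),((262,213),.15),((288,213),.15),((243,165),.024),((305,164),.024)]:
    X=ray(C,p,z); print(p,X.round(4),"tool",(Rt.T@(X-s["position"])*100).round(2))
a=.457;
for x in(.45,.457,.464): print(x,[proj(C,[x,.041,z]).round(1) for z in(.112,.15)])
E
```

```text
(275, 223) [0.4518 0.0387 0.15  ] tool [-0.55  0.28  9.38]
(275, 203) [0.4697 0.0369 0.15  ] tool [1.25 0.28 9.38]
(262, 213) [0.462  0.0488 0.15  ] tool [ 0.36 -0.83  9.38]
(288, 213) [0.4597 0.0268 0.15  ] tool [0.36 1.38 9.38]
(243, 165) [0.4855 0.0744 0.024 ] tool [ 2.42 -3.62 21.98]
(305, 164) [ 0.4786 -0.0022  0.024 ] tool [ 2.54  4.07 21.98]
0.45 [array([272.7, 211.5]), array([272.6, 225.2])]
0.457 [array([271.9, 204.7]), array([271.7, 217.6])]
0.464 [array([271.1, 197.9]), array([270.8, 209.9])]
```

Emit:
jog_arm(
  moves=[
    {"fingers": -1,"xyz": [0.1,0.25,2],"angular": [0,0,-0.01]},
    {"fingers": -1,"xyz": [0.1,0.25,5],"angular": [0,0,-0.01]},
    {"fingers": -1,"xyz": [0.1,0.25,8],"angular": [0,0,-0.01]},
    {"fingers": -1,"xyz": [0.1,0.25,10],"angular": [0,0,-0.01]},
    {"fingers": -1,"xyz": [0.1,0.25,10.5],"angular": [0,0,-0.01]},
    {"fingers": -1,"xyz": [0.1,0.25,10.5],"angular": [0,0,-0.01]},
    {"fingers": 0,"xyz": [0.1,0.25,10.5],"angular": [0,0,-0.01]},
    {"fingers": 1,"xyz": [0.1,0.25,10.5],"angular": [0,0,-0.01]},
    {"fingers": 1,"xyz": [0.1,0.25,10.5],"angular": [0,0,-0.01]},
    {"fingers": 1,"xyz": [0.1,0.25,10.5],"angular": [0,0,-0.01]},
    {"fingers": 1,"xyz": [0.1,0.25,10.5],"angular": [0,0,-0.01]},
  ],
  grip_force=35,
)

```text
clock: 3.02
position: [0.4577, 0.0384, 0.1388]
ee_rot: [-3.138, 0.156, -0.0]
force: [-1.0, 0.3, -0.6]
width: 0.504
```

Emit:
jog_arm(
  moves=[
    {"fingers": 1,"xyz": [0,0,0],"angular": [0,0,0]},
    {"fingers": 1,"xyz": [0,0,0],"angular": [0,0,0]},
    {"fingers": 1,"xyz": [0,0,0],"angular": [0,0,0]},
    {"fingers": 1,"xyz": [0,0,0],"angular": [0,0,0]},
    {"fingers": 1,"xyz": [0,0,-1],"angular": [0,0,0]},
    {"fingers": 1,"xyz": [0,0,-3],"angular": [0,0,0]},
    {"fingers": 1,"xyz": [0,0,-5.5],"angular": [0,0,0]},
    {"fingers": 1,"xyz": [0,0,-7.6],"angular": [0,0,0]},
    {"fingers": 1,"xyz": [0,0,-7.6],"angular": [0,0,0]},
  ],
)

```text
clock: 4.15
position: [0.4587, 0.0385, 0.2163]
ee_rot: [-3.137, 0.156, -0.005]
force: [0.2, 0.6, -2.1]
width: 0.259
```

```bash
python3 - <<'E'
from h import *
s=arm.observe(); Rt=R.from_rotvec(s["ee_rot"]).as_matrix(); print(s["clock"],s["width"],s["position"],s["force"],Rt.round(3))
t=np.array([.468,-.249,s["position"][2]]); print("tool cm",Rt.T@(t-s["position"])*100,"yaw",np.arctan2(Rt[1,0],Rt[0,0]))
E
```

```text
4.15 0.25880748564833034 [0.45872991 0.03849736 0.21634037] [ 0.23597959  0.57720107 -2.11819674] [[ 0.995 -0.099  0.003]
 [-0.099 -0.995  0.001]
 [ 0.003 -0.001 -1.   ]]
tool cm [ 3.77396373e+00  2.85160172e+01 -2.45809571e-02] yaw -0.0993484830852024
```

Emit:
jog_arm(
  moves=[
    {"fingers": 1,"xyz": [0.1,1.5,0],"angular": [0,0,0]},
    {"fingers": 1,"xyz": [0.5,4.5,0],"angular": [0,0,-0.02]},
    {"fingers": 1,"xyz": [1,8.5,0],"angular": [0,0,-0.03]},
    {"fingers": 1,"xyz": [1.5,13,0],"angular": [0,0,-0.05]},
    {"fingers": 1,"xyz": [2,17.5,0],"angular": [0,0,-0.07]},
    {"fingers": 1,"xyz": [2.5,21.5,0],"angular": [0,0,-0.09]},
    {"fingers": 1,"xyz": [3,25,0],"angular": [0,0,-0.1]},
    {"fingers": 1,"xyz": [3.4,27.5,0],"angular": [0,0,-0.11]},
    {"fingers": 1,"xyz": [3.5,28.5,0],"angular": [0,0,-0.11]},
    {"fingers": 1,"xyz": [3.5,28.5,0],"angular": [0,0,-0.11]},
    {"fingers": 1,"xyz": [3.5,28.5,0],"angular": [0,0,-0.11]},
    {"fingers": 1,"xyz": [3.5,28.5,0],"angular": [0,0,-0.11]},
  ],
)

```text
clock: 5.65
position: [0.4645, -0.2476, 0.2147]
ee_rot: [-3.141, -0.019, -0.0]
force: [-0.6, -0.3, -3.4]
width: 0.256
```

```bash
python3 - <<'E'
from h import *
import pickle
s=arm.observe(); ims={n:imaging.get_image(n)[:,:,::-1] for n in("wrist","side","scene")}
pickle.dump(s,open("s2.pkl","wb")); print(s["clock"],s["position"],R.from_rotvec(s["ee_rot"]).as_matrix().round(3),s["width"],s["force"])
for n in ims: cv2.imwrite(f"pics/{n}2.png",ims[n])
k=lambda im,x,y,w,h,f:cv2.resize(im[y:y+h,x:x+w],None,fx=f,fy=f,interpolation=cv2.INTER_CUBIC)
# left: wrist 150..450 x 0..300 half; right: side, scene
L=k(ims["wrist"],150,0,270,300,2)[:,:400] if 0 else k(ims["wrist"],130,0,270,300,1.6)
a=k(ims["side"],270,90,120,100,3);b=k(ims["scene"],90,190,120,100,3)
H=max(L.shape[0],600);o=np.zeros((600,800,3),np.uint8);o[:L.shape[0],:L.shape[1]]=L;o[:300,440:800]=a;o[300:,440:800]=b
cv2.imwrite("pics/m2.png",o)
E
```

```text
5.65 [ 0.46450382 -0.24755233  0.21470529] [[ 1.     0.012  0.   ]
 [ 0.012 -1.     0.001]
 [ 0.    -0.001 -1.   ]] 0.2559424926871481 [-0.55294913 -0.33027495 -3.35841885]
```

View pics/m2.png

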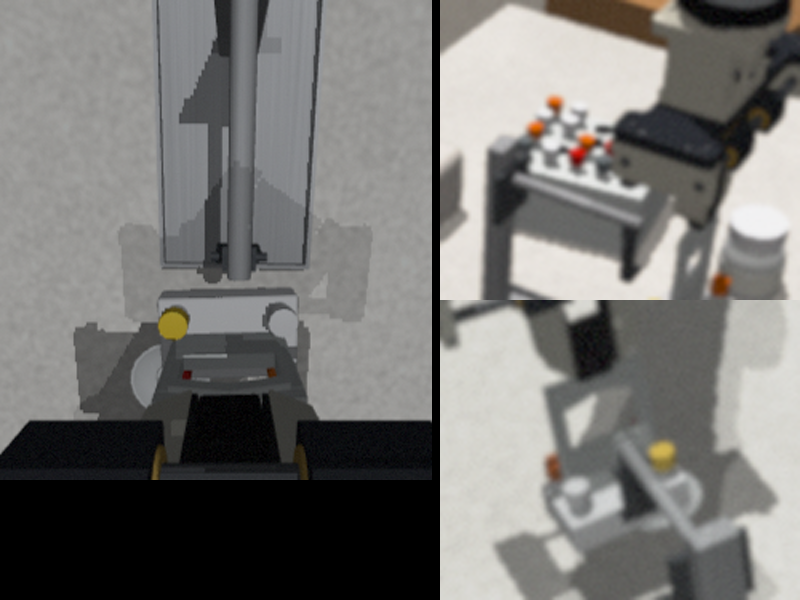

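Wrist view: peg tip is at (280,174), and the peg axis at row 37 is at column 283. The carrier caps straddle column 272. In the scene view the peg tip points into the window.

```bash
python3 - <<'E'
from h import *
import pickle
s=pickle.load(open("s2.pkl","rb"));C=cam("wrist",s);A=cam("scene");B=cam("side")
f=lambda x,y:(130+x/1.6,y/1.6)
z=.165
print("peg tip",ray(C,f(240,279),z),"mid",ray(C,f(243.5,140),z),"far",ray(C,f(245.5,40),z))
print("tray L near",ray(C,f(163,264),.014),"far",ray(C,f(154,10),.014),"R near",ray(C,f(308,264),.014),"far",ray(C,f(322,10),.014))
ez=s["position"][2]-.0578
print("caps",ray(C,f(173,322),ez-.035),ray(C,f(283,321),ez-.035),"foot front",ray(C,f(165,292),ez-.057),ray(C,f(298,290),ez-.057))
print("tip2",tri(A,(90+(617-440)/3,190+(433-300)/3),C,f(240,276)), tri(B,(270+(645-440)/3,90+214/3),C,f(240,276)))
E
```

```text
peg tip [ 0.50978665 -0.25265785  0.165     ] mid [ 0.56310601 -0.25296595  0.165     ] far [ 0.59621897 -0.25297215  0.165     ]
tray L near [ 0.49104406 -0.19968835  0.014     ] far [ 0.65135274 -0.19903862  0.014     ] R near [ 0.49233793 -0.30627946  0.014     ] far [ 0.65263518 -0.30489702  0.014     ]
caps [ 0.47829447 -0.21917097  0.12190529] [ 0.47953633 -0.2766397   0.12190529] foot front [ 0.48931624 -0.2124234   0.09990529] [ 0.49136274 -0.28689799  0.09990529]
tip2 [ 0.51261551 -0.25329496  0.17538136] [ 0.51008536 -0.25352286  0.16946216]
```

Emit:
jog_arm(
  moves=[
    {"fingers": 1,"xyz": [0.2,0.4,0],"angular": [0,0,0.02]},
    {"fingers": 1,"xyz": [0.8,0.4,0],"angular": [0,0,0.02]},
    {"fingers": 1,"xyz": [1.6,0.4,0],"angular": [0,0,0.02]},
    {"fingers": 1,"xyz": [2.4,0.4,0],"angular": [0,0,0.02]},
    {"fingers": 1,"xyz": [3.2,0.4,0],"angular": [0,0,0.02]},
    {"fingers": 1,"xyz": [4,0.4,0],"angular": [0,0,0.02]},
    {"fingers": 1,"xyz": [4.8,0.4,0],"angular": [0,0,0.02]},
    {"fingers": 1,"xyz": [5.6,0.4,0],"angular": [0,0,0.02]},
    {"fingers": 1,"xyz": [6.4,0.5,0],"angular": [0,0,0.02]},
    {"fingers": 1,"xyz": [7.2,0.5,0],"angular": [0,0,0.02]},
    {"fingers": 1,"xyz": [7.5,0.5,0],"angular": [0,0,0.02]},
    {"fingers": 1,"xyz": [7.5,0.5,0],"angular": [0,0,0.02]},
  ],
)

```text
clock: 7.3
position: [0.5394, -0.2529, 0.2146]
ee_rot: [3.142, -0.014, -0.0]
force: [-0.2, -0.7, -2.8]
width: 0.259
```

```bash
cat > look.py <<'E'
from h import *
import sys
s=arm.observe(); ims={n:imaging.get_image(n)[:,:,::-1] for n in("wrist","side","scene")}
print(s["clock"],s["position"],s["width"],s["force"])
k=lambda im,x,y,w,h,f:cv2.resize(im[y:y+h,x:x+w],None,fx=f,fy=f,interpolation=cv2.INTER_CUBIC)
o=np.zeros((600,800,3),np.uint8)
L=k(ims["wrist"],130,0,270,300,1.6);o[:L.shape[0],:L.shape[1]]=L
o[:300,440:]=k(ims["side"],260,110,120,100,3);o[300:,440:]=k(ims["scene"],110,210,120,100,3)
cv2.imwrite(f"pics/{sys.argv[1]}.png",o)
E
python3 look.py m3
```

```text
7.3 [ 0.53943563 -0.25285507  0.21462517] 0.2591109281190003 [-0.1710081  -0.7032799  -2.78938415]
```

View pics/m3.png

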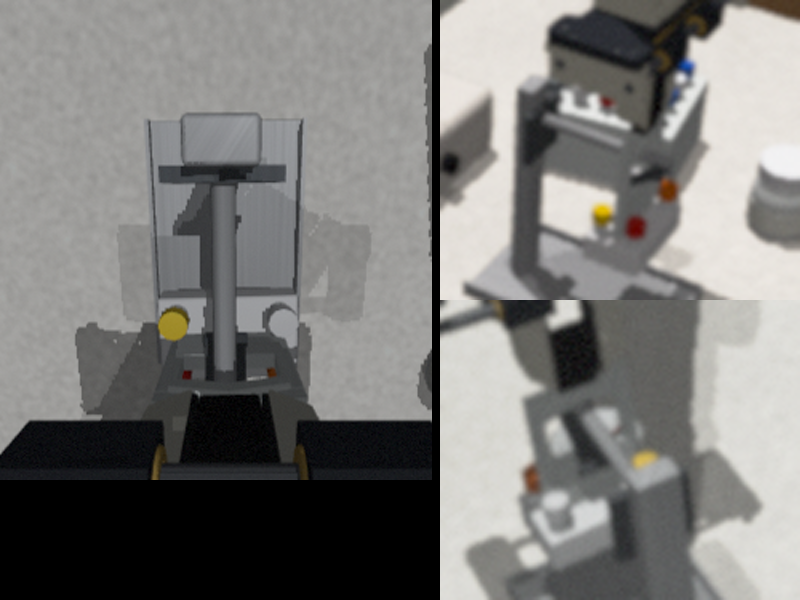

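The peg runs through the eye, centred, and the flap is being swung up inside. Next I'll check the post face position before going on.

```bash
python3 - <<'E'
from h import *
s=arm.observe();C=cam("wrist",s);f=lambda x,y:(130+x/1.6,y/1.6)
print(ray(C,f(222,165),.195),ray(C,f(222,115),.195),ray(C,f(222,184),.165),ray(C,f(225,292),.014),"foot",ray(C,f(228,294),s["position"][2]-.1148))
E
```

```text
[ 0.62753292 -0.25266668  0.195     ] [ 0.6423316  -0.25288171  0.195     ] [ 0.62175247 -0.25214378  0.165     ] [ 0.54518672 -0.25106938  0.014     ] foot [ 0.56316356 -0.25370861  0.09996108]
```

Emit:
jog_arm(
  moves=[
    {"fingers": 1,"xyz": [0.6,0,0],"angular": [0,0,0]},
    {"fingers": 1,"xyz": [1.3,0,0],"angular": [0,0,0]},
    {"fingers": 1,"xyz": [2,0,0],"angular": [0,0,0]},
    {"fingers": 1,"xyz": [2.7,0,0],"angular": [0,0,0]},
    {"fingers": 1,"xyz": [3.4,0,0],"angular": [0,0,0]},
    {"fingers": 1,"xyz": [4,0,0],"angular": [0,0,0]},
    {"fingers": 1,"xyz": [4.2,0,0],"angular": [0,0,0]},
    {"fingers": 1,"xyz": [4.2,0,0],"angular": [0,0,0]},
    {"fingers": 1,"xyz": [4.2,0,0],"angular": [0,0,0]},
    {"fingers": 1,"xyz": [4.2,0,0],"angular": [0,0,0]},
  ],
)

```text
clock: 8.7
position: [0.5812, -0.2533, 0.2148]
ee_rot: [-3.142, 0.015, -0.0]
force: [0.0, -0.2, -2.5]
width: 0.259
```

```bash
python3 look.py m4; python3 - <<'E'
from h import *
s=arm.observe();C=cam("wrist",s);print(s["position"],R.from_rotvec(s["ee_rot"]).as_matrix().round(3))
E
```

```text
8.7 [ 0.58117751 -0.25330477  0.21482836] 0.25889309785183434 [ 0.04713366 -0.18808248 -2.51877937]
[ 0.58127855 -0.25327892  0.21481254] [[ 1.    -0.009  0.   ]
 [-0.009 -1.     0.   ]
 [ 0.    -0.    -1.   ]]
```

View pics/m4.png

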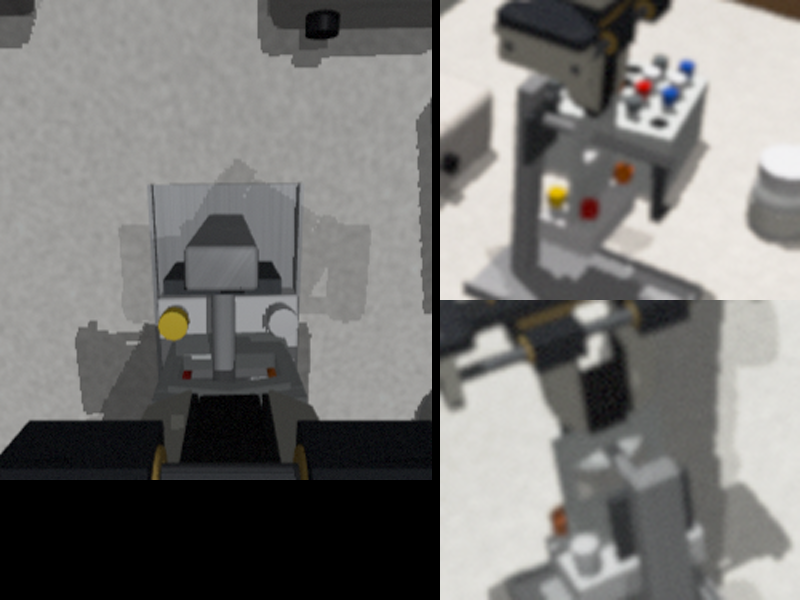

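Side view: the flap hangs straight down at crop (658,185), so it has fallen shut behind the eye. The eye is within about 2 mm of x = 0. Lowering now.

Emit:
jog_arm(
  moves=[
    {"fingers": 1,"xyz": [0,0,0.3],"angular": [0,0,0]},
    {"fingers": 1,"xyz": [0,0,0.5],"angular": [0,0,0]},
    {"fingers": 1,"xyz": [0,0,0.7],"angular": [0,0,0]},
    {"fingers": 1,"xyz": [0,0,0.7],"angular": [0,0,0]},
    {"fingers": 1,"xyz": [0,0,0.7],"angular": [0,0,0]},
  ],
)

```text
clock: 9.48
position: [0.5814, -0.2533, 0.2078]
ee_rot: [3.142, -0.015, 0.0]
force: [0.8, -0.6, -2.6]
width: 0.257
```

Emit:
jog_arm(
  moves=[
    {"fingers": 1,"xyz": [0,0,0.1],"angular": [0,0,0]},
    {"fingers": 1,"xyz": [0,0,0.2],"angular": [0,0,0]},
    {"fingers": 1,"xyz": [0,0,0.2],"angular": [0,0,0]},
    {"fingers": 1,"xyz": [0,0,0.2],"angular": [0,0,0]},
  ],
)

```text
clock: 9.98
position: [0.5816, -0.2534, 0.2065]
ee_rot: [3.141, -0.015, 0.002]
force: [-2.6, 0.5, 5.9]
width: 0.256
```

Contact: the force went from -2.6 to +5.9 N. I'll ease off half a millimetre and release gently.

Emit:
jog_arm(
  moves=[
    {"fingers": 1,"xyz": [0,0,-0.05],"angular": [0,0,0]},
    {"fingers": 1,"xyz": [0,0,-0.06],"angular": [0,0,0]},
    {"fingers": 0.4,"xyz": [0,0,-0.06],"angular": [0,0,0]},
    {"fingers": 0.3,"xyz": [0,0,-0.06],"angular": [0,0,0]},
    {"fingers": 0.2,"xyz": [0,0,-0.06],"angular": [0,0,0]},
    {"fingers": 0,"xyz": [0,0,-0.06],"angular": [0,0,0]},
    {"fingers": -0.3,"xyz": [0,0,-0.06],"angular": [0,0,0]},
    {"fingers": -0.3,"xyz": [0,0,-0.06],"angular": [0,0,0]},
    {"fingers": -0.3,"xyz": [0,0,-0.06],"angular": [0,0,0]},
  ],
  grip_force=10,
)

```text
clock: 11.1
position: [0.5814, -0.2532, 0.2063]
ee_rot: [3.142, -0.014, 0.0]
force: [-0.3, -0.6, -0.5]
width: 0.647
```

Released. Retreat straight up, then look.

Emit:
jog_arm(
  moves=[
    {"fingers": -0.3,"xyz": [0,0,-1],"angular": [0,0,0]},
    {"fingers": -0.3,"xyz": [0,0,-3],"angular": [0,0,0]},
    {"fingers": -0.3,"xyz": [0,0,-6],"angular": [0,0,0]},
    {"fingers": -0.3,"xyz": [0,0,-10],"angular": [0,0,0]},
    {"fingers": -0.3,"xyz": [0,0,-12],"angular": [0,0,0]},
    {"fingers": -0.3,"xyz": [0,0,-12],"angular": [0,0,0]},
    {"fingers": -0.3,"xyz": [0,0,-12],"angular": [0,0,0]},
    {"fingers": -0.3,"xyz": [0,0,-12],"angular": [0,0,0]},
  ],
)

```text
clock: 12.1
position: [0.5809, -0.2529, 0.3252]
ee_rot: [-3.141, 0.015, 0.003]
force: [0.0, -0.5, -0.1]
width: 0.649
```

```bash
python3 look.py m5
```

```text
12.1 [ 0.58092968 -0.25294814  0.32520734] 0.6488599744255148 [ 0.0132103  -0.49212461 -0.13065034]
```

View pics/m5.png

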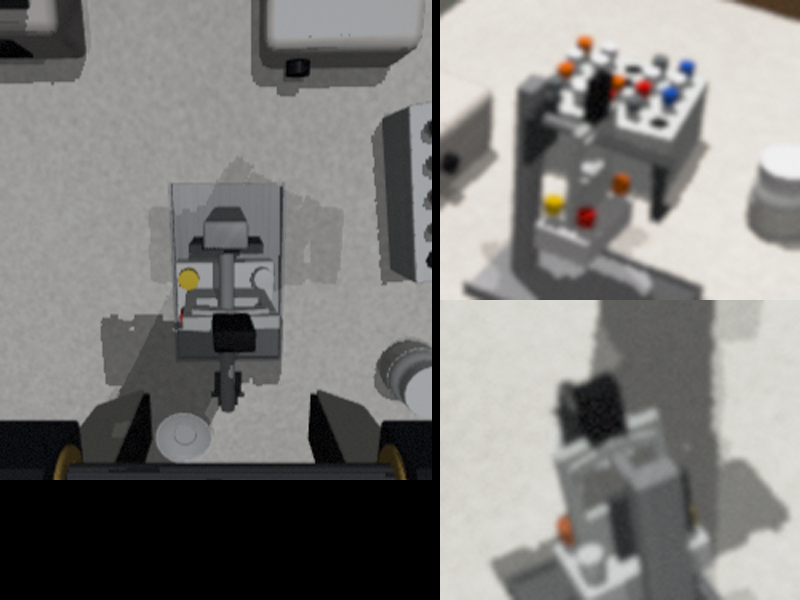

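The carrier hangs on the peg, with a slight lean at most. The flap is shut at side crop (658,185) and the gripper is clear. I'll check that nothing is still moving, then hand in.

```bash
python3 - <<'E'
from h import *
import time
from cell import job
f=[imaging.get_image("side").astype(int) for _ in range(10)]
a,b=f[0],f[-1]; d=lambda p,q:np.abs(p-q)[110:210,260:380].mean()
print("change consecutive",d(f[0],f[1]),"over 0.45s",d(a,b))
o=cv2.imread("pics/side0.png")[:,:,::-1].astype(int); print("spare region vs start",np.abs(a-o)[205:280,200:245].mean(), "noise",np.abs(a-b)[205:280,200:245].mean())
s=arm.observe();print(s["clock"],s["force"])
if d(a,b)<1.3*d(f[0],f[1])+.5: job.sign_off(); print("signed off")
E
```

```text
change consecutive 1.0413611111111112 over 0.45s 1.0495833333333333
spare region vs start 12.873086419753086 noise 1.1931851851851851
12.75 [0.72763972 0.53426813 0.97739635]
the job is handed in; nothing more can be done
signed off
```

```bash
python3 -c "
import cv2,numpy as np
a,b=[cv2.resize(cv2.imread(f'pics/side{i}.png')[195:290,190:260],None,fx=5,fy=5) for i in(0,2)]
cv2.imwrite('pics/cmp.png',np.hstack([a,b]))"
```

```text
(no output)
```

View pics/cmp.png

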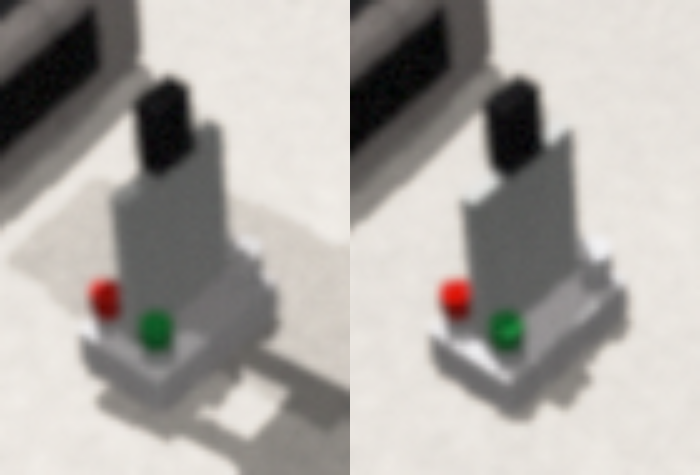

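The eye carrier is hanging on the flap stand's peg, and I handed the job in at about 12.8 s. I gripped it by the tab, slid the eye about 8 mm below the peg's axis to x ≈ 0 (within about 2 mm), then lowered it until the peg took the weight. Then I let go and moved the gripper straight up, clear of everything.

**Last checks:**
- **Flap:** it was seen hanging shut behind the eye before I lowered the carrier, and again after I let go.
- **Carrier:** it hangs with at most a slight sideways lean. Side pictures over 0.45 s differed only by image noise, so it was not moving.
- **Forces:** the highest reading after a move was about 6 N, when the eye met the peg. I eased off 0.5 mm before letting go.

**One check disagreed:** the picture area around the spare carrier had changed from the start (12.9 against a noise level of 1.2). I looked at this only after handing in, using a side picture from 5.65 s. The spare stood in the same place, and only the arm's shadow had gone. The arm worked away from the spare after that, but I took no later close look at it.

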